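# Load an offcut into the drilling jig

## Task

Load the thick, square-section wood offcut into the drilling jig: hook one of its ends under the jig's overhanging metal lip, then swing the other end down inside the low stop so that the offcut lies flat and straight on the bed, and let go. Leave the flat offcut and the sanding block where they are.

Things in the scene. Friction and masses are not known exactly. Their poses are not given: they have to be found in the camera images.
- thick_offcut: the thick sawn wood offcut to be loaded, a plain bar 42 (x) x 130 (y, its length) x 38 (z) mm, about 0.1 kg. Origin at the centre of its underside, z up. Both ends are alike; either may go under the lip. It starts flat on the bench, on the left or the right of the jig
- offcut_mid (a point): centre of the thick offcut (19 mm above its underside)
- end_a (a point): centre of the thick offcut's end face at its +y end (65 mm from its centre)
- end_b (a point): centre of the thick offcut's end face at its -y end
- jig: drilling jig fixed to the bench; origin at the centre of its underside, z up, +y points along it from the low stop to the lip (roughly to the robot's left). Plywood base 86 (x) x 204 (y) mm, its top (the bed) at z = 12 mm, sides open between lip and stop. From lip edge to stop 120 mm are open above, less than the offcut's length: it goes in only tilted, nose under the lip
- jig_lip (a point): middle of the lip's lower front edge, at y = +45, z = 62 mm of the jig. The aluminium lip runs 30 mm from here in +y to the end wall (inner face y = +75); its underside is 50 mm above the bed, its top 60 mm (a drill bush stands 5 mm higher). Cheeks 62 mm apart close both sides under the lip
- jig_stop (a point): middle of the top inner edge of the wooden stop, at y = -75, z = 24 mm of the jig: the stop is 70 mm wide and rises 12 mm above the bed. The pocket from stop to end wall is 150 mm long
- jig_seat (a point): point on the jig's bed midway between end wall and stop (z = 12 mm of the jig): the loaded offcut's underside is centred here, give or take 10 mm
- flat_offcut: bystander: flat wood offcut 60 (x) x 110 (y) x 19 (z) mm, on the other side of the jig; origin at the centre of its underside. Do not move
- sanding_block: bystander: black rubber sanding block 63 (x) x 106 (y) x 27 (z) mm, beyond the jig; origin at the centre of its underside. Do not move

How it is judged:
By the outcome, as a careful person would: the job done as asked, in the order asked, and still so for the second after the job is handed in, with the robot touching nothing.
It also fails if it takes over 42 s, if anything falls off the work surface, if the arm or the gripper's body presses on something with over 40 N, if the wrist force passes 120 N, or if a joint passes its speed limit or range.

## Robot

A 7-joint arm with a two-finger parallel gripper is mounted at the origin on a cart in front of the work surface, level with it; the furniture and walls round the work are solid. World frame = base frame: x ahead of the robot, y to its left, z up, the work surface at z = 0. Lengths are in m, angles in rad, forces in N, time in s.
With the tool pointing down it reaches from about 0.35 to 0.9 m from the base axis. Payload 8.1 kg.
Tool frame: the origin (TCP) lies midway between the tips of the shut fingers; the grasp point (between the pads) lies behind it (arm.tcp_to_grasp is the z of the grasp point in the tool frame, in m); z points along the fingers, y is the line along which they close (so a half turn about z gives the same grasp; the last joint's range is limited). The gripper opens to 92 mm and grips with 3 to 60 N. Pads are 19 mm wide; open, the fingers measure 130 mm over their backs; the gripper's body (75 mm by 190 mm) begins 47 mm behind the grasp point.
Start: joints at [-1.317, 0.434, 0.025, 1.573, -0.012, 1.134, -0.075], TCP at [0.218, 0.586, 0.194] pointing down, gripper open.
Joint ranges: [-2.62, 2.62], [-0.44, 2.09], [-1.27, 1.32], [0.08, 2.57], [-1.32, 4.46], [0.12, 2], [-2.74, 2.74]. Speed limits (rad/s): [2.22, 2.22, 3.01, 3.01, 3.14, 3.14, 3.14].

## Interface

Orientations are given as a rotation vector (axis times angle).
In Python, from cell import readout, vision, arm gives the robot as it stands.
- The arm moves only by the tool carry_out, never from a script. Its argument "increments" is one flat list of numbers, 6 for each row, row after row: the shift along the world's x, y, z in mm, then the turn, a rotation vector about the world's x, y, z in rad. In form: [tx, ty, tz, wx, wy, wz, tx, ty, tz, wx, wy, wz, ...]. A call has 1 to 20 rows; each row shifts and turns the commanded pose from where the row before left it; what a row does not reach is not made up. A row lasts 1/8 s, in which the tool goes at most 62.5 mm and 10.7 degrees, less where a joint would pass 70% of its speed; a pose out of reach is approached as far as the arm can. A call with a gripper value outside its range is refused whole. "grip" is the closure, from 0 (fully open) to 1 (shut), set as the call begins (left out, the last holds). The fingers move at their own pace and stop on an object; "newtons" is the grip in N (left out, the last holds). Time passes only in rows, so rows that do not move let the fingers close. It gives the time, the measured TCP pose, the force, the opening and the grip force at its end, in the units of the state.
- readout.observe(): the state, without advancing time (a new reading comes with each control period).
- vision.get_image(name): name is "side" or "top" or "wrist"; returns the picture (480x640x3 uint8, red, green, blue); there is no depth.
- vision.calibration(name): a dict with "fov_y" (degrees; the focal length in pixels is half the picture's height over the tangent of half this angle, whatever the lens; pixels are square), "cx", "cy" (the principal point, pixels), "k1" (the pictures are not rectified: a ray, as slopes to the right and down, at radius r is drawn at 1 + k1 r^2 times it, then the intrinsics apply), "pose" (4x4, takes a point from camera to world coordinates). Camera axes: x right, y up, looking along -z (the intrinsics and any distortion apply to the point x, -y, -z); pixel columns grow to the right and rows downward; lengths in m; the calibration is good to about 2 mm. A picture is of the moment at which its call begins: read the wrist's pose just before it. calibration takes no time and is no camera call; for the wrist camera it gives the pose at the moment of the call.
- arm.sign_off(): hands the job in; it is judged then, once.
The state is a dict: "clock": time; "joints": joint angles; "dq": joint speeds; "joint_efforts": joint torques, N m; "position": TCP position; "ee_rot": TCP orientation; "force": force on the tool from outside, world axes, zero at the start; "ft_torque": the same for the moment, N m; "width": opening from 0.0 (shut) to 1.0 (fully open); "gripper_force": force on a finger pad.
Only numpy, scipy, OpenCV 4.12 (cv2) and the standard library are available. Lean on these libraries where they do the work, as an engineer would, in place of code of your own. Each camera call takes 0.05 s, during which the arm holds its last target. There are 200 camera calls.

## Working session

There is one attempt and no reset: what is moved stays moved. The work goes in short steps, Python scripts to look and compute and a tool call to move; the robot and the scene stay as the last step left them, time stands still between calls to the robot, and variables do not carry over. Pictures are saved under pics/ and viewed, at most 10 in all, crops included, and the job is handed in when it is done.

Besides the shell and the picture viewer there is one more tool, called after ">>>" as a command line: name --argument value ..., lists and objects as JSON in quotes. carry_out: Moves the arm, as the interface text tells. Its arguments: {"type":"object","properties":{"increments":{"type":"array","items":{"type":"number"}},"grip":{"type":"number"},"newtons":{"type":"number"}},"required":["increments"]}

```bash
mkdir -p pics
python3 - <<'E'
from cell import readout, vision, arm
import cv2, numpy as np
s=readout.observe(); print(s['position'],s['ee_rot'],arm.tcp_to_grasp,s['clock'])
for n in ("top","side"):
    c=vision.calibration(n); print(n,c['fov_y'],c['cx'],c['cy'],c['k1'],np.round(c['pose'],3).tolist())
    cv2.imwrite(f'pics/{n}0.png',vision.get_image(n)[:,:,::-1])
E
```

```text
[0.21813079 0.58509548 0.1927505 ] [-5.57508398e-01 -3.09156762e+00  2.42092895e-03] -0.0188 0.0
top 52.788816550922405 322.12993294425667 241.5897554161299 -0.02587671291113297 [[0.017, 0.995, -0.098, 0.456], [-1.0, 0.018, 0.018, 0.015], [0.019, 0.098, 0.995, 1.223], [0.0, 0.0, 0.0, 1.0]]
side 44.61745992694805 320.061745616864 233.2692963901943 -0.16064019120508038 [[0.958, 0.097, -0.271, 0.216], [-0.287, 0.39, -0.875, -1.103], [0.021, 0.916, 0.401, 0.571], [0.0, 0.0, 0.0, 1.0]]
```

View pics/top0.png

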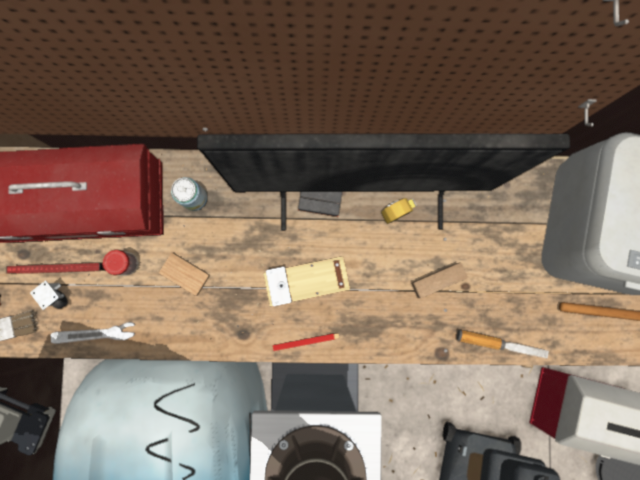

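View pics/side0.png

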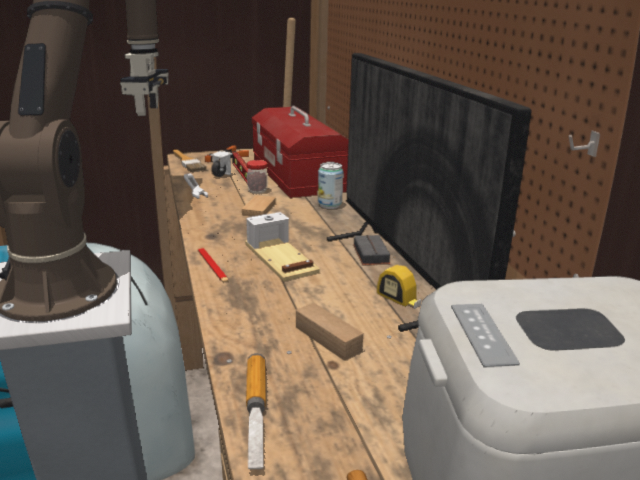

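The top view shows the jig at about (307,282) with its white lip on the left (+y). The thick offcut is at about (440,279), right of the jig, and the flat one is at (184,273). The side view agrees, with the thick bar at (330,330). I'll enlarge both views to read the corners.

```bash
cat > h.py <<'E'
import numpy as np, cv2
from cell import vision
def ray(n,uv,c=None):
    c=c or vision.calibration(n); f=240/np.tan(np.radians(c['fov_y']/2))
    K=np.array([[f,0,c['cx']],[0,f,c['cy']],[0,0,1.]])
    p=cv2.undistortPoints(np.array(uv,float).reshape(-1,1,2),K,np.array([c['k1'],0,0,0.]))[:,0]
    d=np.c_[p[:,0],-p[:,1],-np.ones(len(p))]@c['pose'][:3,:3].T
    return c['pose'][:3,3],d
def onplane(n,uv,z,c=None):
    o,d=ray(n,uv,c); return o+d*((z-o[2])/d[:,2])[:,None]
E
python3 - <<'E'
import cv2,numpy as np
t=cv2.imread('pics/top0.png')[240:320,250:480]; s=cv2.imread('pics/side0.png')[200:370,230:390]
a=cv2.resize(t,(782,272),interpolation=cv2.INTER_CUBIC)
b=cv2.resize(s,(301,320),interpolation=cv2.INTER_CUBIC)
o=np.zeros((592,782,3),np.uint8); o[:272]=a
o[272:592,:301]=b
w=cv2.resize(cv2.imread('pics/top0.png')[245:310,405:475],(345,320),interpolation=cv2.INTER_CUBIC); o[272:592,320:665]=w
cv2.imwrite('pics/c1.png',o)
E
```

```text
(no output)
```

View pics/c1.png

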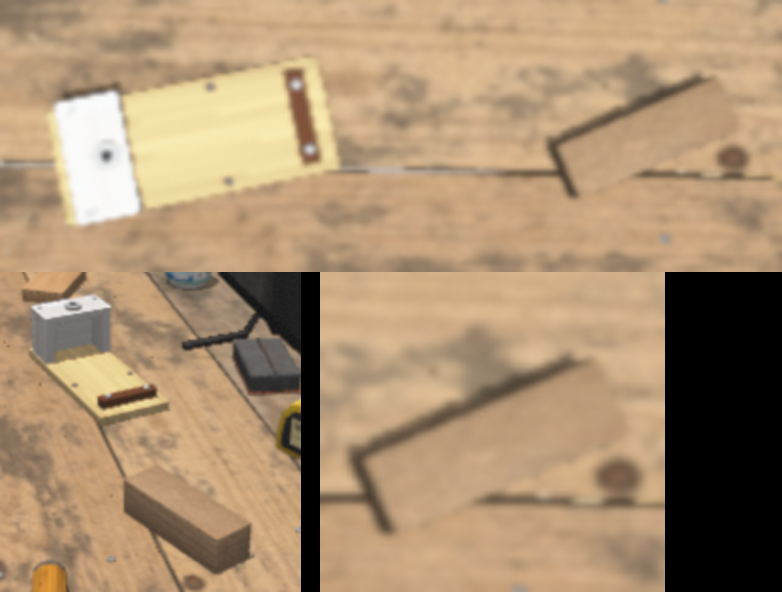

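The crop shows the jig's lip edge near crop x 120–141 and the stop's inner edge near 284–303. The offcut's top face is clear in both views, so I'll cast the corners onto planes.

Run:
```python
from h import *
A=lambda p:np.array(p)/3.4+[250,240]-.35
B=lambda p:(np.array(p)-[320,272])/4.93+[405,245]-.4
C=lambda p:(np.array(p)-[0,272])/1.882+[230,200]-.25
def sh(k,P): print(k,np.round(P*1000,1).tolist()); return P
j=sh('base R end',onplane('top',A([[318,58],[340,168]]),.012))
l=sh('lip edge',onplane('top',A([[120,92],[141,212]]),.072))
s=sh('stop in',onplane('top',A([[285,70],[303,162]]),.024))
m1=l.mean(0);m2=s.mean(0);m3=j.mean(0)
for a,b in((m1,m2),(m1,m3)): print('yaw +y axis',np.degrees(np.arctan2(-(a-b)[0],(a-b)[1])),np.linalg.norm((a-b)[:2]))
sh('side stop',onplane('side',C([[98,400],[153,387]]),.024)); sh('side base',onplane('side',C([[103,414],[167,403]]),.012))
o=sh('offcut top',onplane('top',B([[358,458],[580,357],[628,425],[393,528]]),.038))
p=sh('side',onplane('side',C([[125,483],[160,467],[250,524],[213,543]]),.038))
for q in(o,p):
  print(q.mean(0)); 
  e=[np.linalg.norm(q[i]-q[(i+1)%4]) for i in range(4)];print(np.round(e,4))
r=cv2.minAreaRect((o[:,:2]*1000).astype(np.float32));print(r); print(cv2.minAreaRect((p[:,:2]*1000).astype(np.float32)))
```

```text
base R end [[537.8, -60.0, 12.0], [457.2, -77.2, 12.0]]
lip edge [[507.5, 81.9, 72.0], [424.4, 65.4, 72.0]]
stop in [[527.8, -35.3, 24.0], [461.1, -49.3, 24.0]]
yaw +y axis 13.810253398782766 0.1193697522941852
yaw +y axis 12.510408306178816 0.1456993354265956
side stop [[458.3, -60.6, 24.0], [525.1, -44.6, 24.0]]
side base [[461.2, -71.6, 12.0], [536.1, -63.6, 12.0]]
offcut top [[476.1, -229.0, 38.0], [528.3, -340.9, 38.0], [494.7, -364.8, 38.0], [441.7, -246.4, 38.0]]
side [[437.5, -257.4, 38.0], [477.0, -237.7, 38.0], [525.7, -351.6, 38.0], [485.1, -370.7, 38.0]]
[ 0.48518319 -0.29529057  0.038     ]
[0.1236 0.0413 0.1297 0.0386]
[ 0.48130711 -0.30435086  0.038     ]
[0.0441 0.1239 0.0449 0.1229]
((485.3688659667969, -296.9024658203125), (40.581626892089844, 130.9879913330078), 25.00482177734375)
((481.0216369628906, -304.1907958984375), (44.837894439697266, 125.5521240234375), 23.15068244934082)
```

>>> carry_out --increments '[18,-40,4,0,0,-0.056,18,-40,4,0,0,-0.056,18,-40,4,0,0,-0.056,18,-40,4,0,0,-0.056,18,-40,4,0,0,-0.056,18,-40,4,0,0,-0.056,18,-40,4,0,0,-0.056,18,-40,4,0,0,-0.056,18,-40,4,0,0,-0.056,18,-40,4,0,0,-0.056,18,-40,4,0,0,-0.056,18,-40,4,0,0,-0.056,18,-40,4,0,0,-0.056,18,-40,4,0,0,-0.056,0,0,0,0,0,0,0,0,0,0,0,0]' --grip 0 --newtons 30

```text
clock: 2.1
position: [0.4699, 0.0261, 0.2492]
ee_rot: [-1.696, -2.644, 0.0]
force: [0.5, 0.5, -0.1]
width: 1.003
gripper_force: 0.0
```

Run:
```python
from cell import readout, vision
import cv2,numpy as np,json
s=readout.observe(); c=vision.calibration('wrist'); im=vision.get_image('wrist')
cv2.imwrite('pics/w1.png',im[:,:,::-1]); c['pose']=np.array(c['pose']).tolist(); json.dump(c,open('w1.json','w'))
print(s['clock'],s['position'],s['ee_rot'],s['force']);print(c['fov_y'],np.round(c['pose'],3).tolist())
```

```text
2.1 [0.46989684 0.0260879  0.24921716] [-1.69558432e+00 -2.64381580e+00  4.61754503e-04] [ 0.48298176  0.52540404 -0.08238367]
68.37756252899601 [[0.909, -0.396, -0.126, 0.435], [0.416, 0.866, 0.278, 0.102], [-0.001, -0.306, 0.952, 0.44], [0.0, 0.0, 0.0, 1.0]]
```

View pics/w1.png

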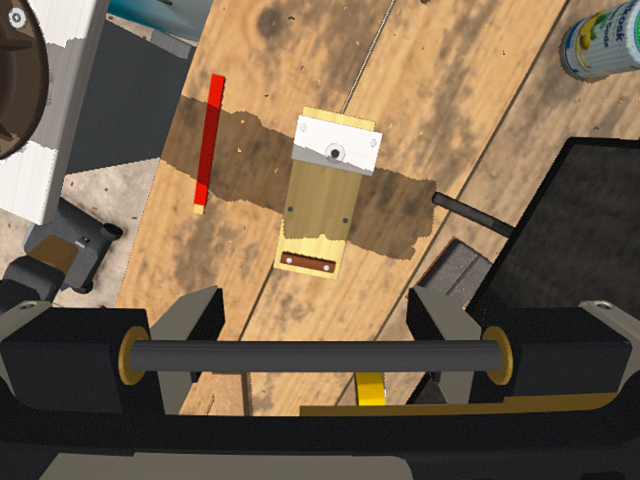

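The wrist view shows the jig: lip front edge about (291,158)–(374,175), stop (283,255)–(335,265), base corners (306,107), (336,278), (274,268).

Run:
```python
from h import *
import json
c=json.load(open('w1.json'));c['pose']=np.array(c['pose'])
im=cv2.imread('pics/w1.png');hsv=cv2.cvtColor(im,cv2.COLOR_BGR2HSV)
def rect(mask,z,lab):
    m=np.zeros_like(mask);m[100:285,268:390]=mask[100:285,268:390]
    k=max(cv2.findContours(m,0,cv2.CHAIN_APPROX_NONE)[0],key=cv2.contourArea)
    P=onplane('w',k[:,0].astype(float),z,c)[:,:2]*1000
    r=cv2.minAreaRect(P.astype(np.float32)); print(lab,cv2.boundingRect(k),np.round(r[0],1),np.round(r[1],1),round(r[2],1)); print(np.round(cv2.boxPoints(r),1).tolist())
H,S,V=cv2.split(hsv)
rect(((S<40)&(V>90)).astype(np.uint8),.072,'lip')
rect(((S>100)&(V<140)&(H<18)).astype(np.uint8),.024,'stop')
rect(((S>60)&(V>90)&(H>21)).astype(np.uint8),.012,'bed')
def sh(k,uv,z): print(k,np.round(onplane('w',uv,z,c)*1000,1).tolist())
sh('lip edge',[[291,158],[374,175.5]],.072); sh('base end',[[274,268],[336,278]],.012); sh('stop in',[[283,254],[335.5,262]],.024)
```

```text
lip (291, 115, 92, 61) [460.2  97.1] [86.  43.5] 12.5
[[413.6000061035156, 109.0], [423.0, 66.5], [506.8999938964844, 85.19999694824219], [497.5, 127.5999984741211]]
stop (346, 167, 44, 90) [532.3  39.9] [ 53.2 111.1] 28.1
[[482.6000061035156, 76.30000305175781], [535.0, -21.700000762939453], [582.0, 3.4000000953674316], [529.5999755859375, 101.4000015258789]]
bed (274, 226, 70, 53) [490.6 -39.2] [83.7 56.1] 12.0
[[443.79998779296875, -20.5], [455.5, -75.4000015258789], [537.2999877929688, -57.900001525878906], [525.7000122070312, -3.0999999046325684]]
lip edge [[423.9, 67.0, 72.0], [509.0, 86.6, 72.0]]
base end [[457.6, -76.6, 12.0], [537.2, -55.7, 12.0]]
stop in [[460.0, -49.5, 24.0], [524.3, -31.8, 24.0]]
```

Run:
```python
import cv2
im=cv2.imread('pics/w1.png')[95:290,260:395]
cv2.imwrite('pics/c2.png',cv2.resize(im,None,fx=3,fy=3,interpolation=cv2.INTER_CUBIC))
```

```text
(no output)
```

View pics/c2.png

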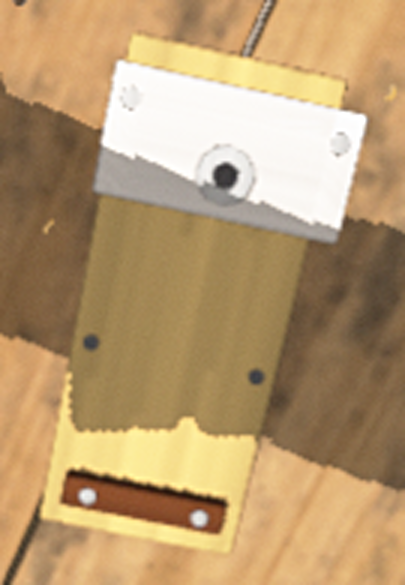

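The lip's front edge is clear and the whole jig is visible. The measurements agree: jig origin (475, 31.4), yaw 12.4°. Next I'll look at the offcut.

>>> carry_out --increments '[2,-35,0,0,0,0,2,-35,0,0,0,0,2,-35,0,0,0,0,2,-35,0,0,0,0,2,-35,0,0,0,0,2,-35,0,0,0,0,2,-35,0,0,0,0,0,0,0,0,0,0,0,0,0,0,0,0]'

```text
clock: 3.28
position: [0.4845, -0.2177, 0.2492]
ee_rot: [-1.694, -2.645, -0.001]
force: [0.2, 0.6, -0.7]
width: 1.001
gripper_force: 0.0
```

Run:
```python
from cell import readout, vision
import cv2,numpy as np,json
from h import *
s=readout.observe(); c=vision.calibration('wrist'); im=vision.get_image('wrist')
cv2.imwrite('pics/w2.png',im[:,:,::-1]); d=dict(c);d['pose']=np.array(c['pose']).tolist(); json.dump(d,open('w2.json','w'))
print(s['clock'],s['position'],s['ee_rot'])
```

```text
3.275 [ 0.48451656 -0.21766863  0.24918958] [-1.69351684e+00 -2.64486806e+00 -8.74494737e-04]
```

View pics/w2.png

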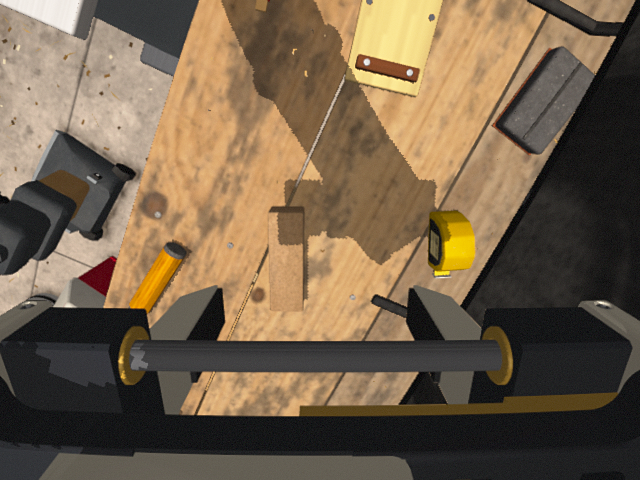

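The bar appears at columns 269–304. Its top face spans rows 213–310, with the dark end face at 206–213.

```bash
python3 - <<'E'
from h import *
import json
c=json.load(open('w2.json'));c['pose']=np.array(c['pose'])
P=onplane('w',[[269.5,213.5],[304,213],[303.5,310.5],[270,310.5]],.038,c)[:,:2]*1000
print(np.round(P,1).tolist(), P.mean(0))
r=[np.linalg.norm(P[i]-P[(i+1)%4]) for i in range(4)];print(np.round(r,1))
d=P[0]+P[1]-P[2]-P[3];print('yaw',np.degrees(np.arctan2(-d[0],d[1])))
print(np.round(onplane('w',[[269.5,207],[303,206.5]],0,c)*1000,1).tolist())
E
python3 - <<'E'
import cv2
im=cv2.imread('pics/w2.png')[195:325,225:345]
cv2.imwrite('pics/c3.png',cv2.resize(im,None,fx=4,fy=4,interpolation=cv2.INTER_CUBIC))
E
```

```text
[[439.9, -248.4], [476.3, -231.1], [527.7, -347.5], [488.8, -365.4]] [ 483.15987023 -298.09035391]
[ 40.3 127.2  42.8 126.8]
yaw 23.229720421596426
[[435.8, -250.7, 0.0], [474.2, -232.3, 0.0]]
```

View pics/c3.png

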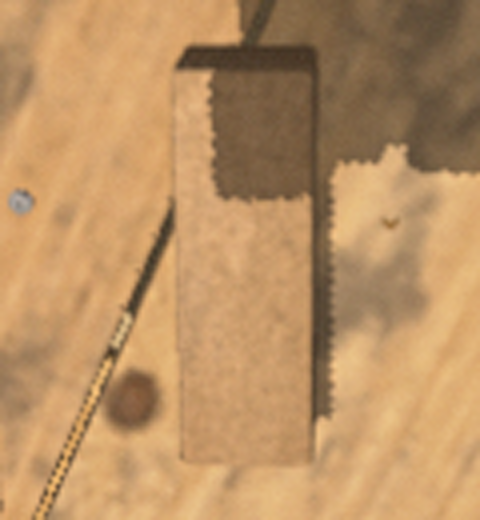

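>>> carry_out --increments '[3,-34,-8,0,0,-0.012,3,-34,-10,0,0,0,3,-34,-20,0,0,0,0,0,-36,0,0,0,0,0,-36,0,0,0,0,0,-36,0,0,0,0,0,-36,0,0,0,0,0,-30,0,0,0,0,0,-18,0,0,0,0,0,-11,0,0,0,0,0,0,0,0,0,0,0,0,0,0,0]'

```text
clock: 4.82
position: [0.494, -0.3217, 0.0094]
ee_rot: [1.711, 2.633, 0.0]
force: [0.2, 0.3, 1.0]
width: 0.998
gripper_force: 0.0
```

>>> carry_out --increments '[0,0,0,0,0,0,0,0,0,0,0,0,0,0,0,0,0,0,0,0,0,0,0,0,0,0,0,0,0,0,0,0,0,0,0,0,0,0,0,0,0,0]' --grip 1 --newtons 30

```text
clock: 5.7
position: [0.4933, -0.3214, 0.0085]
ee_rot: [1.712, 2.634, 0.0]
force: [-0.4, 0.9, -0.5]
width: 0.283
gripper_force: 0.0
```

Run:
```python
from cell import readout, vision
import cv2,numpy as np
s=readout.observe(); print(s['clock'],s['width'],s['gripper_force'],s['position'])
a=vision.get_image('wrist')[:,:,::-1]; b=vision.get_image('side')[:,:,::-1]; s=readout.observe();print(s['width'],s['gripper_force'])
b=cv2.resize(b[250:430,220:420],(400,360)); a=cv2.resize(a,(400,300))
o=np.zeros((360,800,3),np.uint8);o[:300,:400]=a;o[:,400:]=b
cv2.imwrite('pics/g.png',o)
```

```text
5.7 0.283443983952241 0.0 [ 0.49331001 -0.32136358  0.00852488]
0.2010892304407972 0.0
```

View pics/g.png

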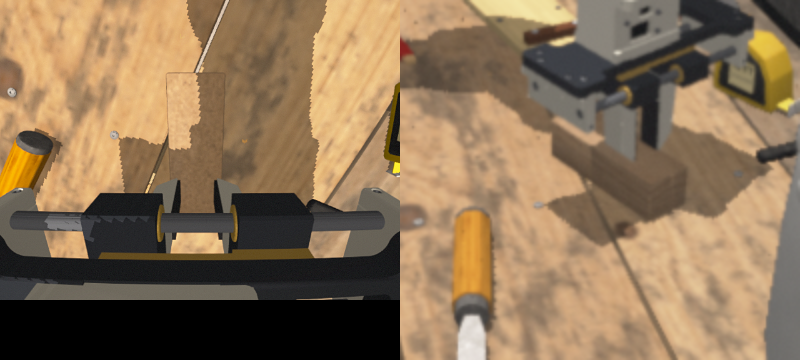

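Run:
```python
from h import *
from cell import readout
s=readout.observe();p=np.array(s['position'])
im=vision.get_image('side')[:,:,::-1].copy();s=readout.observe();print(s['width'],s['gripper_force'])
c=vision.calibration('side');f=240/np.tan(np.radians(c['fov_y']/2))
def pr(P):
    q=(np.array(P)-c['pose'][:3,3])@c['pose'][:3,:3];x=np.array([q[0]/-q[2],-q[1]/-q[2]]);x*=1+c['k1']*(x@x);return f*x+[c['cx'],c['cy']]
a,b=np.array([220,250]),4
o=cv2.resize(im[250:400,260:420],(640,600),interpolation=cv2.INTER_CUBIC)
for z,col in((p[2],(0,0,255)),(.038,(0,255,0)),(.06,(255,0,0))):
    u=(pr([p[0],p[1],z])-[260,250])*4;print(z,u);cv2.circle(o,tuple(int(v) for v in u),4,col,-1)
cv2.imwrite('pics/g2.png',o)
```

```text
0.1529693385767678 0.0
0.00851884362797295 [310.08125682 365.81552922]
0.038 [312.52777903 307.0808955 ]
0.06 [314.38661931 262.15251805]
```

View pics/g2.png

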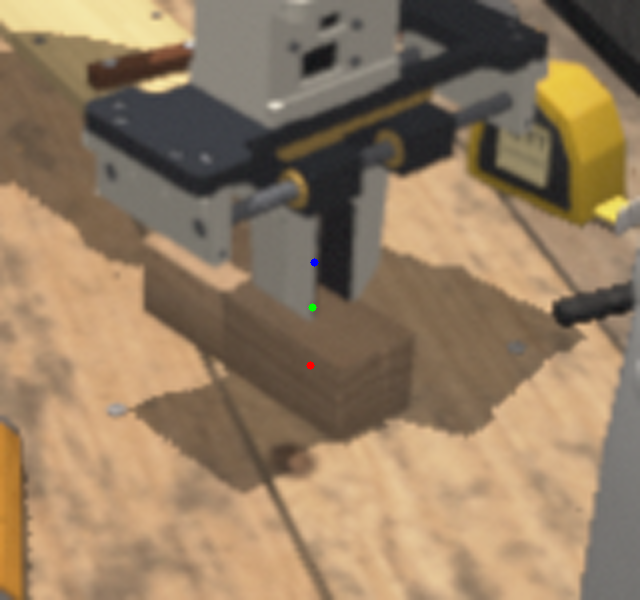

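The side view shows the fingers ending on the bar's top face, about row 318, while the reported TCP projects to row 366. The finger gap in the wrist views also implies tips roughly 35 mm short of the stated TCP. The width is still shrinking with no pad force, so the fingers closed above the bar. I'll open and feel downward in small steps, watching the force.

>>> carry_out --increments '[0,0,0,0,0,0,0,0,0,0,0,0,0,0,0,0,0,0,0,0,0,0,0,0,0,0,0,0,0,0,0,0,0,0,0,0,0,0,0,0,0,0,0,0,0,0,0,0]' --grip 0

```text
clock: 6.85
position: [0.4933, -0.3213, 0.0085]
ee_rot: [-1.712, -2.634, -0.0]
force: [0.3, 0.1, -0.3]
width: 0.972
gripper_force: 0.0
```

>>> carry_out --increments '[0,0,-4,0,0,0,0,0,0,0,0,0]'

```text
clock: 7.1
position: [0.4931, -0.3212, 0.0041]
ee_rot: [-1.712, -2.633, 0.0]
force: [0.3, 0.0, -0.5]
width: 1.0
gripper_force: 0.0
```

>>> carry_out --increments '[0,0,-4,0,0,0,0,0,-2,0,0,0,0,0,0,0,0,0]'

```text
clock: 7.48
position: [0.4931, -0.3213, -0.0017]
ee_rot: [-1.712, -2.634, 0.0]
force: [0.2, -0.4, 0.6]
width: 1.004
gripper_force: 0.0
```

>>> carry_out --increments '[0,0,-4,0,0,0,0,0,-2,0,0,0,0,0,0,0,0,0]'

```text
clock: 7.85
position: [0.4932, -0.3213, -0.0077]
ee_rot: [-1.712, -2.634, 0.0]
force: [-0.2, -1.1, -0.4]
width: 0.998
gripper_force: 0.0
```

>>> carry_out --increments '[0,0,-4,0,0,0,0,0,-2,0,0,0,0,0,0,0,0,0]'

```text
clock: 8.22
position: [0.4932, -0.3212, -0.0137]
ee_rot: [-1.712, -2.634, 0.0]
force: [-0.0, -0.0, -0.1]
width: 1.002
gripper_force: 0.0
```

Run:
```python
from h import *
from cell import readout
s=readout.observe();p=np.array(s['position']);print(p,s['force'])
im=vision.get_image('side')[:,:,::-1].copy();w=vision.get_image('wrist')[:,:,::-1]
c=vision.calibration('side');f=240/np.tan(np.radians(c['fov_y']/2))
def pr(P):
    q=(np.array(P)-c['pose'][:3,3])@c['pose'][:3,:3];x=np.array([q[0]/-q[2],-q[1]/-q[2]]);x*=1+c['k1']*(x@x);return f*x+[c['cx'],c['cy']]
o=np.zeros((600,800,3),np.uint8)
o[:,:480]=cv2.resize(im[250:400,280:400],(480,600),interpolation=cv2.INTER_CUBIC)
o[:240,480:]=cv2.resize(w,(320,240))
d=np.array([np.cos(.4276),np.sin(.4276),0])
for sgn in(-1,1):
  for z,col in((0,(0,0,255)),(.02,(0,255,0)),(.04,(255,0,0))):
    u=(pr(np.array([p[0],p[1],z])+sgn*.046*d)-[280,250])*4;cv2.circle(o,tuple(int(v) for v in u),3,col,-1)
cv2.imwrite('pics/g3.png',o)
```

```text
[ 0.49317674 -0.32124817 -0.01368588] [-0.03924211 -0.04270987 -0.05748031]
```

View pics/g3.png

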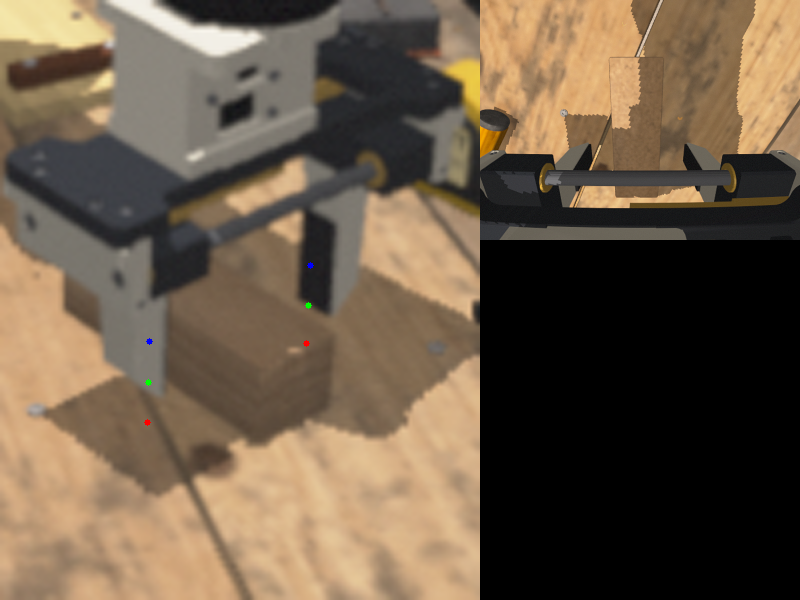

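The near finger tip sits at about z = 17 mm while the TCP reads −14 mm, so the real tips are about 31 mm behind the reported TCP. The bar is centred between the fingers. I'll go down 8 mm more and grip.

>>> carry_out --increments '[0,0,-4,0,0,0,0,0,-4,0,0,0,0,0,0,0,0,0]'

```text
clock: 8.7
position: [0.493, -0.3211, -0.0219]
ee_rot: [-1.712, -2.633, 0.0]
force: [-0.2, -0.5, 0.4]
width: 0.999
gripper_force: 0.0
```

>>> carry_out --increments '[0,0,0,0,0,0,0,0,0,0,0,0,0,0,0,0,0,0,0,0,0,0,0,0,0,0,0,0,0,0,0,0,0,0,0,0,0,0,0,0,0,0,0,0,0,0,0,0]' --grip 1 --newtons 35

```text
clock: 9.7
position: [0.4933, -0.3214, -0.0214]
ee_rot: [1.712, 2.634, 0.0]
force: [-1.3, 0.0, 1.5]
width: 0.454
gripper_force: 35.0
```

```bash
cat > rel.py <<'E'
from h import *
from cell import readout
from scipy.spatial.transform import Rotation as R
s=readout.observe();c=vision.calibration('wrist');r=R.from_rotvec(s['ee_rot'])
print('cam in tool mm',np.round(r.inv().apply(c['pose'][:3,3]-s['position'])*1000,1),s['position'],s['ee_rot'],s['width'],s['gripper_force'],s['force'])
E
python3 rel.py
```

```text
cam in tool mm [  83.8    0.2 -191.1] [ 0.49328893 -0.32139487 -0.02142931] [1.71234862e+00 2.63387479e+00 2.32916748e-05] 0.4539638721863856 34.981661438941956 [-1.33717085  0.02302477  1.49701044]
```

>>> carry_out --increments '[0,0,15,0,0,0,0,0,35,0,0,0,0,0,40,0,0,0,0,0,40,0,0,0,0,30,0,0,0,-0.0505,0,36,0,0,0,-0.0505,0,36,0,0,0,-0.0505,0,36,0,0,0,-0.0505,-1,37,0,-0.0554,-0.0122,0,-1,37,0,-0.0554,-0.0122,0,-1,37,0,-0.0554,-0.0122,0,-1,37,0,-0.0554,-0.0122,0,0,0,0,0,0,0,0,0,0,0,0,0]'

```text
clock: 11.45
position: [0.4894, -0.0353, 0.1091]
ee_rot: [1.853, 2.305, -0.21]
force: [-0.1, -0.6, 0.1]
width: 0.451
gripper_force: 35.0
```

```bash
cat >> rel.py <<'E'
u=np.array([-.2147,.9767,0]);X=np.array([.9767,.2147,0]);O=np.array([475,31.4,12.])
T=np.array(s['position'])*1000;Rm=r.as_matrix()
up=-Rm[:,2]; side=Rm[:,1]*np.sign(Rm[0,1]); ax=np.cross(up,side)  # bar x=side,y=ax,z=up
def J(P): d=P-O; return np.round([d@X,d@u,d[2]],1)
for k,(y,z) in dict(T=(-25.6,-21.4),noseB=(65,0),noseT=(65,38),tailB=(-65,0),mid=(0,0)).items():
    print(k,J(T+ax*(y+25.6)+up*(z+21.4)))
print('tilt',np.degrees(np.arcsin(-ax[2])),'yaw',np.degrees(np.arctan2(-ax[0],ax[1])),'roll',np.degrees(np.arcsin(side[2])),'clock',s['clock'])
E
python3 rel.py
```

```text
cam in tool mm [  83.8    0.2 -191.2] [ 0.48936513 -0.03534969  0.10907079] [ 1.85298834  2.30481325 -0.21016322] 0.4513481551527473 34.98188853263855 [-0.06497565 -0.56786278  0.08584565]
T [ -0.3 -68.3  97.1]
noseB [-0.3 24.8 97.6]
noseT [ -0.3  33.4 134.6]
tailB [  -0.3 -101.9  126.8]
mid [ -0.3 -38.5 112.2]
tilt 12.98285368777566 yaw 12.400016452554661 roll 0.03324347754108568 clock 11.45
```

Run:
```python
from h import *
im=cv2.imread('pics/g3.png')[:240,480:];g=cv2.cvtColor(im,6).astype(float)
b=cv2.cvtColor(vision.get_image('wrist'),cv2.COLOR_RGB2GRAY).astype(float);b=cv2.GaussianBlur(b,(3,3),0)
for nm,a,k in(('before',g,1),('now',b,2)):
    for lo,hi in((132,152),(155,176)):
        m=a[40*k:75*k,lo*k:hi*k].mean(1);d=np.diff(m);i=np.argsort(-abs(d))[:4];print(nm,[(int(40*k+j)*2//k,round(d[j],1)) for j in i])
    row=a[70*k:80*k].mean(0);d=np.diff(row);i=[j for j in np.argsort(-abs(d)) if 115*k<j<200*k][:6];print('cols',[(int(j)*2//k,round(d[j],1)) for j in i])
```

```text
before [(114, np.float64(36.9)), (112, np.float64(-28.1)), (110, np.float64(-11.8)), (136, np.float64(3.3))]
before [(112, np.float64(-27.8)), (114, np.float64(14.9)), (136, np.float64(9.3)), (110, np.float64(-8.6))]
cols [(316, np.float64(-38.3)), (256, np.float64(-34.4)), (318, np.float64(-29.7)), (258, np.float64(29.2)), (366, np.float64(12.7)), (314, np.float64(-7.6))]
now [(112, np.float64(-61.2)), (111, np.float64(-41.3)), (113, np.float64(-26.9)), (90, np.float64(9.0))]
now [(111, np.float64(-26.5)), (112, np.float64(-20.8)), (110, np.float64(-9.4)), (114, np.float64(6.4))]
cols [(239, np.float64(-20.5)), (240, np.float64(-15.6)), (238, np.float64(-15.5)), (241, np.float64(-7.6)), (258, np.float64(7.3)), (255, np.float64(-6.5))]
```

>>> carry_out --increments '[0,0,-25,0,0,0,0,0,-30,0,0,0,0,0,-15,0,0,0,0,0,0,0,0,0]'

```text
clock: 12.0
position: [0.4888, -0.0369, 0.0383]
ee_rot: [1.857, 2.302, -0.213]
force: [0.3, -0.2, -1.0]
width: 0.454
gripper_force: 35.0
```

>>> carry_out --increments '[0,0,-12,0,0,0,0,0,-8,0,0,0,0,0,-3,0,0,0,0,0,0,0,0,0]'

```text
clock: 12.5
position: [0.4893, -0.0354, 0.0155]
ee_rot: [1.854, 2.304, -0.211]
force: [0.0, -0.2, -1.3]
width: 0.459
gripper_force: 35.0
```

```bash
python3 rel.py
```

```text
cam in tool mm [  83.8    0.2 -191.2] [ 0.4892566  -0.03536107  0.01546158] [ 1.85353287  2.30442479 -0.21134861] 0.45923711458220984 34.98214244842529 [ 0.02537212 -0.21186138 -1.28091693]
T [ -0.4 -68.3   3.5]
noseB [-0.4 24.8  3.9]
noseT [-0.4 33.4 40.9]
tailB [  -0.4 -101.8   33.2]
mid [ -0.4 -38.5  18.6]
tilt 13.005958845748406 yaw 12.378411232087068 roll -0.0033173357024803597 clock 12.5
```

>>> carry_out --increments '[-1.3,5.9,0,0,0,0,-1.3,5.9,0,0,0,0,-1.3,5.9,0,0,0,0,0,0,0,0,0,0]'

```text
clock: 13.0
position: [0.4854, -0.0168, 0.0155]
ee_rot: [1.852, 2.306, -0.211]
force: [-0.5, 0.4, -1.0]
width: 0.453
gripper_force: 35.0
```

>>> carry_out --increments '[-1.3,5.9,0,0,0,0,-1.3,5.9,0,0,0,0,0,0,0,0,0,0]'

```text
clock: 13.38
position: [0.4828, -0.0052, 0.0155]
ee_rot: [1.853, 2.305, -0.211]
force: [0.2, -0.1, -1.2]
width: 0.453
gripper_force: 35.0
```

>>> carry_out --increments '[-0.6,2.9,0,0,0,0,-0.6,2.9,0,0,0,0,0,0,0,0,0,0]'

```text
clock: 13.75
position: [0.4816, 0.0002, 0.0155]
ee_rot: [1.853, 2.305, -0.211]
force: [-0.1, -0.2, -1.8]
width: 0.454
gripper_force: 35.0
```

```bash
python3 rel.py
```

```text
cam in tool mm [  83.8    0.2 -191.2] [4.81606919e-01 1.95469660e-04 1.55056173e-02] [ 1.85322922  2.30464658 -0.21093286] 0.454098280687272 34.98221755027771 [-0.05523041 -0.17982881 -1.76401769]
T [ -0.2 -31.9   3.5]
noseB [-0.2 61.2  4. ]
noseT [-0.2 69.7 41. ]
tailB [ -0.3 -65.5  33.2]
mid [-0.2 -2.1 18.6]
tilt 12.99803915173842 yaw 12.391522824822058 roll 0.009022534786045018 clock 13.75
```

>>> carry_out --increments '[-0.2,1,-4,0.0369,0.0081,0,-0.2,1,-4,0.0369,0.0081,0,-0.2,1,-4,0.0369,0.0081,0,-0.2,1,-4,0.0369,0.0081,0,-0.2,1,-4,0.0369,0.0081,0,-0.3,1.1,-3.5,0.0369,0.0081,0,0,0,0,0,0,0,0,0,0,0,0,0]'

```text
clock: 14.75
position: [0.4803, 0.006, -0.0079]
ee_rot: [1.969, 2.447, -0.001]
force: [-0.4, 0.6, -1.3]
width: 0.455
gripper_force: 35.0
```

```bash
python3 rel.py
```

```text
cam in tool mm [  83.8    0.2 -191.1] [ 0.48029377  0.00602123 -0.00793225] [ 1.96887640e+00  2.44716399e+00 -7.43405562e-04] 0.4545775470796097 34.982226490974426 [-0.37521727  0.63683397 -1.27371377]
T [ -0.3 -25.9 -19.9]
noseB [-0.2 64.7  1.4]
noseT [-0.2 64.7 39.4]
tailB [ -0.3 -65.3   1.5]
mid [-0.3 -0.3  1.4]
tilt 0.04910507350773134 yaw 12.362863216199756 roll 0.0046967926327638986 clock 14.75
```

>>> carry_out --increments '[0,0,-1,0,0,0,0,0,-0.8,0,0,0,0,0,0,0,0,0]'

```text
clock: 15.12
position: [0.4803, 0.0065, -0.0095]
ee_rot: [1.968, 2.448, 0.0]
force: [-1.2, 0.8, 4.3]
width: 0.454
gripper_force: 35.0
```

>>> carry_out --increments '[0,0,0,0,0,0,0,0,0,0,0,0,0,0,0,0,0,0,0,0,0,0,0,0,0,0,0,0,0,0,0,0,0,0,0,0]' --grip 0

```text
clock: 15.88
position: [0.4803, 0.006, -0.0098]
ee_rot: [1.969, 2.448, -0.0]
force: [-0.7, 0.3, -0.3]
width: 0.991
gripper_force: 0.0
```

>>> carry_out --increments '[0,0,10,0,0,0,0,0,25,0,0,0,0,0,40,0,0,0,0,0,40,0,0,0,0,-5,40,0,0,0,0,-10,40,0,0,0,0,-20,20,0,0,0,0,-30,0,0,0,0,0,-20,0,0,0,0,0,0,0,0,0,0,0,0,0,0,0,0]'

```text
clock: 17.25
position: [0.4802, -0.0782, 0.2054]
ee_rot: [-1.969, -2.448, -0.0]
force: [-0.6, 0.2, 0.4]
width: 1.004
gripper_force: 0.0
```

Run:
```python
from h import *
from cell import readout
s=readout.observe();print(s['clock'],s['position'],s['force'],s['width'])
c=vision.calibration('wrist');im=vision.get_image('wrist')[:,:,::-1].copy();t=vision.get_image('top')[:,:,::-1].copy()
cv2.imwrite('pics/f1.png',im);cv2.imwrite('pics/f1t.png',t)
u=np.array([-.2147,.9767]);X=np.array([.9767,.2147]);O=np.array([475,31.4])
def px(p,z):
    q=(np.array([*(O+p[0]*X+p[1]*u),z])/1000-c['pose'][:3,3])@c['pose'][:3,:3];x=np.array([q[0]/-q[2],q[1]/q[2]]);f=240/np.tan(np.radians(c['fov_y']/2));x*=1+c['k1']*(x@x);return f*x+[c['cx'],c['cy']]
# grids of the jig at height of bar top (z=50): colour samples along x and y
hsv=cv2.cvtColor(im,cv2.COLOR_BGR2HSV)
def samp(p,z):
    a=px(p,z);i,j=int(round(a[1])),int(round(a[0]));return tuple(int(v) for v in hsv[i,j]) if 0<=i<480 and 0<=j<640 else None
print('across y=10');print([(x,samp((x,10),50)) for x in range(-40,41,4)])
print('across y=-40');print([(x,samp((x,-40),50)) for x in range(-40,41,4)])
print('along x=0');print([(y,samp((0,y),50)) for y in range(-100,50,5)])
```

```text
17.25 [ 0.48022064 -0.07817497  0.20537671] [-0.60031999  0.21305279  0.40610672] 1.0039921850291575
across y=10
[(-40, (17, 127, 193)), (-36, (23, 111, 245)), (-32, (23, 113, 243)), (-28, (24, 109, 247)), (-24, (24, 108, 249)), (-20, (15, 112, 202)), (-16, (15, 113, 217)), (-12, (15, 119, 215)), (-8, (15, 121, 207)), (-4, (15, 115, 220)), (0, (15, 115, 218)), (4, (15, 121, 204)), (8, (15, 119, 206)), (12, (15, 119, 199)), (16, (16, 123, 203)), (20, (16, 122, 153)), (24, (24, 102, 250)), (28, (24, 103, 249)), (32, (23, 110, 245)), (36, (18, 125, 216)), (40, (15, 118, 196))]
across y=-40
[(-40, (15, 113, 124)), (-36, (20, 124, 150)), (-32, (19, 124, 161)), (-28, (20, 127, 162)), (-24, (20, 124, 161)), (-20, (14, 114, 119)), (-16, (16, 117, 116)), (-12, (14, 116, 123)), (-8, (14, 113, 124)), (-4, (15, 121, 118)), (0, (15, 118, 119)), (4, (15, 116, 123)), (8, (15, 114, 127)), (12, (16, 116, 123)), (16, (16, 117, 118)), (20, (18, 125, 124)), (24, (19, 124, 163)), (28, (19, 121, 162)), (32, (19, 122, 152)), (36, (20, 120, 142)), (40, (17, 123, 116))]
along x=0
[(-100, (17, 120, 140)), (-95, (17, 115, 135)), (-90, (19, 128, 164)), (-85, (21, 127, 167)), (-80, (12, 176, 77)), (-75, (11, 175, 83)), (-70, (18, 126, 107)), (-65, (19, 117, 142)), (-60, (15, 116, 121)), (-55, (15, 116, 121)), (-50, (14, 118, 115)), (-45, (16, 122, 115)), (-40, (15, 118, 119)), (-35, (16, 120, 119)), (-30, (16, 120, 115)), (-25, (15, 116, 119)), (-20, (15, 119, 118)), (-15, (15, 117, 214)), (-10, (15, 121, 203)), (-5, (14, 119, 202)), (0, (16, 120, 208)), (5, (15, 116, 211)), (10, (15, 115, 218)), (15, (16, 119, 218)), (20, (15, 116, 209)), (25, (15, 116, 207)), (30, (15, 119, 205)), (35, (15, 118, 205)), (40, (15, 116, 206)), (45, (15, 115, 131))]
```

The samples show the bar spanning ±21 mm in x at both stations, with its tail edge near y = −63 just inside the stop. It lies flat, straight and centred, and the gripper is clear.

```bash
python3 -c "
from cell import arm; print(arm.sign_off())"
```

```text
the job is handed in; nothing more can be done
None
```

The thick offcut is loaded in the jig: nose under the lip, tail inside the stop, flat and straight on the bed. I released it and handed the job in at about 17 s, with the robot clear. The flat offcut and the sanding block were not touched; no verdict came back.

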